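Test a standard cell on the sprung contact

ROBOT

A 6-joint arm with a two-finger parallel gripper is mounted at the origin on the work surface. World frame = base frame: x ahead of the robot, y to its left, z up, the work surface at z = 0. Lengths are in m, angles in degrees, forces in N, time in s.
With the tool pointing down it reaches from about 0.3 to 0.75 m from the base axis. Payload 8.5 kg.
Tool frame: the origin (TCP) lies between the finger pads; the fingertips stand 17 mm ahead of it and the grasp point (between the pads) lies 2 mm behind it; z points along the fingers, y is the direction in which the jaws open and shut (so a half turn about z gives the same grasp; the last joint's range is limited). The gripper opens to 85 mm and grips with 20 to 120 N. Pads are 22 mm wide; open, the fingers measure 114 mm over their backs; the gripper's body (76 mm by 85 mm) begins 54 mm behind the grasp point. The pads swing forward as they close: fully open they stand 13 mm farther back than shut.
Start: joints at [59.513, 21.807, 74.336, -0, 83.858, -12.336], TCP at [0.171, 0.523, 0.248] pointing down, gripper open.
Joint ranges: [-178.18, 178.18], [-50.72, 133.34], [12.68, 142.11], [-81.47, 261.47], [9.98, 163.14], [-165.26, 165.26]. Speed limits (degrees/s): [136.94, 136.94, 180, 180, 180, 180].

INTERFACE

Orientations are given as a 3x3 rotation matrix whose columns are the frame's x, y, z axes.
In Python, from rig import readout, eyes, env gives the robot as it stands.
- The arm moves only by the tool arm_command, never from a script. Its argument "rows" is text: rows parted by semicolons, each of 7 numbers parted by spaces: the closure, from 0 (fully open) to 1 (shut), then the shift along the tool's x, y, z in mm, then the turn, a rotation vector about the tool's x, y, z in degrees. In form: grip dx dy dz rx ry rz; .... A call has 1 to 5 rows; each row shifts and turns the commanded pose from where the row before left it, along the tool's axes as they then stand; what a row does not reach is not made up. A row lasts 1/12 s, in which the tool goes at most 41.7 mm and 7.16 degrees, less where a joint would pass 70% of its speed; a pose out of reach is approached as far as the arm can. A call with a gripper value outside its range is refused whole. The fingers move at their own pace and stop on an object; "squeeze" is the grip in N (left out, the last holds). Time passes only in rows, so rows that do not move let the fingers close. It gives the time, the measured TCP pose, the force and the opening at its end, in the units of the state.
- readout.observe(): the state, without advancing time (a new reading comes with each control period).
- eyes.get_image(name): name is "scene" or "top" or "wrist"; returns the picture (400x640x3 uint8, red, green, blue); there is no depth.
- eyes.camera_model(name): a dict with "mtx" (3x3 intrinsics, pixels), "view" (4x4, takes a point from world to camera coordinates). Camera axes: x right, y up, looking along -z (the intrinsics and any distortion apply to the point x, -y, -z); pixel columns grow to the right and rows downward; lengths in m; the calibration is good to about 2 mm. The wrist camera is an equidistant fisheye: a pixel r from the principal point sees the ray r / f radians off the axis. A picture is of the moment at which its call begins: read the wrist's pose just before it. camera_model takes no time and is no camera call; for the wrist camera it gives the pose at the moment of the call.
- env.close_job(): hands the job in, once; it reports no verdict.
The state is a dict: "time_s": time; "q": joint angles; "qvel": joint speeds; "joint_efforts": joint torques, N m; "position": TCP position; "tool_rot": TCP orientation; "ft_force": force on the tool from outside, world axes, zero at the start; "wrist_torque": the same for the moment, N m; "grip_width": finger opening in m.
Only numpy, scipy, OpenCV 4.12 (cv2) and the standard library are available. Lean on these libraries where they do the work, as an engineer would, in place of code of your own. Each camera call takes 0.05 s, during which the arm holds its last target. There are 200 camera calls.

TASK

Switch the cell tester on at the rocker switch by pushing the raised end of the rocker fully down, and leave it on. Then pick up the tall slim brass canister, hold it upright and centred over the tester's sprung domed contact and press the contact fully down with its base for about two seconds. Finally set the canister upright, wholly on the round cork mat without dropping it, having kept it upright all along, and leave the other loose things where they are.

Things in the scene. Friction and masses are not known exactly. Their poses are not given: they have to be found in the camera images.
- switch: Fixed rocker switch on a white porcelain base 96 x 64 mm, 18 mm high; origin at the centre of the base's underside, z up, x along the rocker. A black bakelite housing on it is 76 x 44 mm with its top at 28 mm; the rocker pivots about y at height 40 mm between two 43 mm high cheeks.
- rocker (a joint): Angle of the black bakelite rocker (66 mm long, 30 mm wide, a shallow V): 0 = off, the end towards the switch's +x raised; 0.5 rad = fully on, that end fully down. It stays where it is left (stiff, about 0.035 N m).
- rocker_end (a point): Centre of the top edge of the rocker end that is raised at the start (about 55 mm above the table when off, about 39 mm when fully on, 30 mm from the pivot). Push here straight down, e.g. with closed fingertips.
- tester: Fixed cell tester: white porcelain slab 150 x 110 mm, 28 mm high; origin on the underside directly below the sprung contact, z up. The slab reaches from x = -55 to +95 mm. A brass collar of 56 mm diameter round the contact has its top at 36 mm. A small pilot lamp with a round glass, 69 mm high, 34 mm wide, stands at x = +70 mm.
- pad_top (a point): Top of the sprung domed steel contact (38 mm diameter, spherical top of 19 mm radius), 53 mm above the table when free and 41 mm when fully depressed. It moves with the contact. A thing let go on the dome falls off.
- pad (a joint): How far the sprung contact is depressed: 0 = free, 0.012 m = fully depressed against its stop. The spring needs about 3.3 N to begin and 10 N at the stop.
- canister: The standard-cell canister: upright closed brass cylinder, 48 mm diameter, 95 mm high, with a black ebonite cap 38 mm in diameter and small terminal on top (107 mm overall); about 0.3 kg, loose. Origin at the centre of its flat underside, z up. Grip round the brass, about 80 mm above its base.
- mat: Fixed round cork mat, 100 mm diameter, 4 mm thick, flat on the table; origin at the centre of its underside.
- mat_top (a point): Centre of the cork mat's upper face, 4 mm above the table.
- short_tin: Bystander: a squat brass tin with an ebonite cap, 62 mm diameter, 52 mm high, loose. Origin at the centre of its underside.
- mirror: Bystander: silvered mirror disc in a brass ring, 86 mm diameter, 6 mm thick, lying flat, loose. Origin at the centre of its underside.
- lens_cap: Bystander: round black ebonite lens cap, 60 mm diameter, 15 mm high, loose. Origin at the centre of its underside.
- collar_a: Bystander: bronze focusing collar (ring), 52 mm outside, 36 mm inside, 16 mm high, loose. Origin at the centre of its underside.
- collar_b: Bystander: the second bronze focusing collar, the same size as the first.
- weight: Bystander: small brass weight with a knob, 30 mm diameter, 41 mm high, loose. Origin at the centre of its underside.

How it is judged (in metres and radians):
On the way, in this order (a step that is already met when the one before it is completed fails the run):
1. the rocker is pushed fully on (past 0.42 rad) (value of joint rocker above 0.42 rad), for 0.2 s.
2. with the switch on, the canister's base presses the sprung contact fully down (at least 10 of its 12 mm) for 1 s, upright within 0.15 rad and centred within 12 mm (value of joint rocker above 0.42 rad and value of joint pad above 0.01 m and contact force between canister and tester above 1 N and horizontal distance between canister and pad_top below 0.012 m and angle between canister's own z axis and vertical below 0.15 rad), for 1 s.
At the end, for the whole second after the job is handed in: The rocker is still fully on (past 0.42 rad), the sprung contact is free (less than 2 mm down), and the canister stands upright (within 0.1 rad), at rest and released on the cork mat, its axis within 28 mm of the mat's centre (value of joint rocker above 0.42 rad and horizontal distance between canister and mat_top below 0.028 m and z of canister in the frame of mat_top between -0.003 and 0.004 m and angle between canister's own z axis and vertical below 0.1 rad and linear speed of canister below 0.02 m/s and value of joint pad below 0.002 m); the robot touches nothing.
It fails at once if the canister is tipped more than 0.5 rad (angle between canister's own z axis and vertical above 0.5 rad).
It fails at once if the canister is dropped (falls faster than 0.5 m/s out of the fingers) (linear speed of canister above 0.5 m/s and contact force between the fingers and canister below 0.05 N).
It fails at once if another loose thing is moved more than 30 mm (distance of any of short_tin, mirror, lens_cap, collar_a, collar_b, weight from where it was at the start of the episode above 0.03 m).
It also fails if it takes over 61 s, if anything falls off the work surface, if the arm or the gripper's body presses on something with over 40 N, if the wrist force passes 120 N, or if a joint passes its speed limit or range.

## Working session

There is one attempt and no reset: what is moved stays moved. The work goes in short steps, Python scripts to look and compute and a tool call to move; the robot and the scene stay as the last step left them, time stands still between calls to the robot, and variables do not carry over. Pictures are saved under pics/ and viewed, about 8 in all and at most 12, crops included, and the job is handed in when it is done.

Besides the shell and the picture viewer there is one more tool, called after "Call:" in YAML: its name, and indented under it one key for each argument. arm_command: Moves the arm, as the interface text tells. Its arguments: {"type":"object","properties":{"rows":{"type":"string"},"squeeze":{"type":"number"}},"required":["rows"]}

```bash
ls; mkdir -p pics; cat > h.py <<'E'
import numpy as np, cv2
from rig import readout, eyes, env
def save(n,f):
    im=eyes.get_image(n); cv2.imwrite(f,im[:,:,::-1]); return im
def ray(m,u,v,fish=False):
    K,V=np.array(m["mtx"]),np.array(m["view"])
    x,y=(u-K[0,2])/K[0,0],(v-K[1,2])/K[1,1]
    if fish:
        r=np.hypot(x,y); s=np.sin(r)/max(r,1e-9); d=np.array([x*s,y*s,np.cos(r)])
    else: d=np.array([x,y,1.])
    d=d*[1,-1,-1]; R=V[:3,:3]
    return -R.T@V[:3,3], R.T@(d/np.linalg.norm(d))
def onz(m,u,v,z,fish=False):
    c,d=ray(m,u,v,fish); return c+d*(z-c[2])/d[2]
def proj(m,p,fish=False):
    K,V=np.array(m["mtx"]),np.array(m["view"]); q=(V@np.r_[p,1])[:3]*[1,-1,-1]
    if fish:
        r=np.hypot(q[0],q[1]); a=np.arctan2(r,q[2]); xy=q[:2]/max(r,1e-9)*a
    else: xy=q[:2]/q[2]
    return xy*[K[0,0],K[1,1]]+K[:2,2]
def cross(a,b):
    A=np.zeros((3,3));B=np.zeros(3)
    for c,d in(a,b):
        P=np.eye(3)-np.outer(d,d);A+=P;B+=P@c
    return np.linalg.solve(A,B)
E
python3 - <<'E'
from h import *
np.set_printoptions(precision=4,suppress=True)
for n in("scene","top","wrist"):
    print(n,eyes.camera_model(n)); save(n,f"pics/{n}0.png")
print(readout.observe())
E
```

```text
pics
scene {'mtx': array([[365.3782,   0.    , 313.7336],
       [  0.    , 365.3782, 195.1305],
       [  0.    ,   0.    ,   1.    ]]), 'view': array([[ 0.6906,  0.7231,  0.0141, -0.411 ],
       [-0.5667,  0.529 ,  0.6317,  0.3044],
       [ 0.4493, -0.4443,  0.7751, -1.0853],
       [ 0.    ,  0.    ,  0.    ,  1.    ]])}
top {'mtx': array([[382.2897,   0.    , 318.6901],
       [  0.    , 382.2897, 201.0101],
       [  0.    ,   0.    ,   1.    ]]), 'view': array([[ 0.0215, -0.9997,  0.0094, -0.0208],
       [ 0.983 ,  0.0229,  0.1823, -0.5856],
       [-0.1824,  0.0053,  0.9832, -0.9395],
       [ 0.    ,  0.    ,  0.    ,  1.    ]])}
wrist {'mtx': array([[309.7069,   0.    , 319.2657],
       [  0.    , 309.7069, 198.4955],
       [  0.    ,   0.    ,   1.    ]]), 'view': array([[ 0.3114,  0.9503, -0.0009, -0.5492],
       [-0.9178,  0.3005, -0.2596,  0.0339],
       [-0.2464,  0.0817,  0.9657, -0.3783],
       [ 0.    ,  0.    ,  0.    ,  1.    ]])}
{'time_s': 0.15, 'q': array([ 59.5123,  21.8341,  74.3715,  -0.0002,  83.8577, -12.3342]), 'qvel': array([ 0.0446, -0.1521, -0.1427,  0.0208,  0.0216,  0.0772]), 'joint_efforts': array([  0.0021, -44.862 , -23.1346,  -0.0002,   0.0038,  -0.0001]), 'position': array([0.1712, 0.5225, 0.2479]), 'tool_rot': array([[-0.9502,  0.3116, -0.0006],
       [ 0.3116,  0.9502, -0.001 ],
       [ 0.0002, -0.0011, -1.    ]]), 'ft_force': array([ 0.3769, -0.0176, -0.2626]), 'wrist_torque': array([ 0.0025,  0.0577, -0.0022]), 'grip_width': 0.08527718001834453}
```

View pics/top0.png

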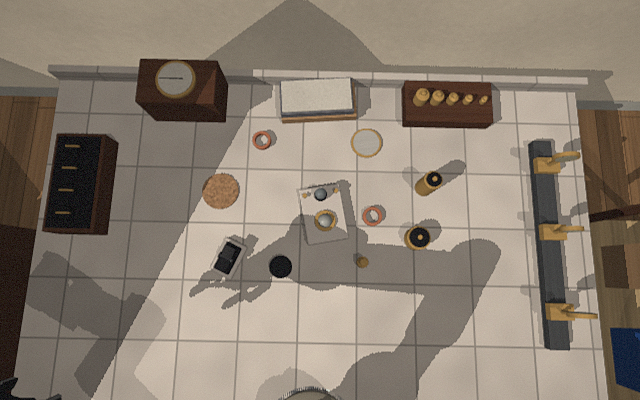

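View pics/scene0.png

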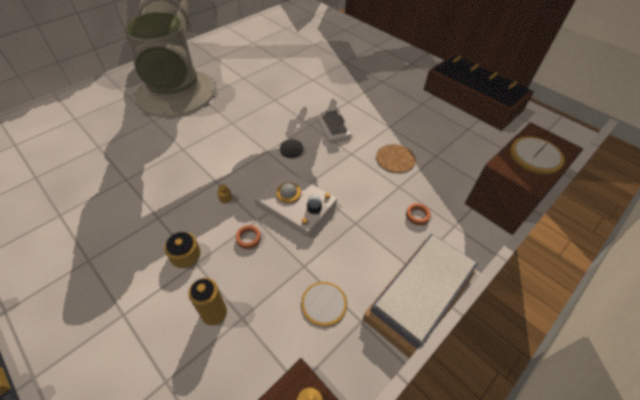

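The top view shows the canister near (430,182), tin (419,237), tester dome (325,218), lamp (320,194), switch (228,257) and mat (220,190). The scene view has the same things at: canister (208,300), dome (288,190), switch (335,124), mat (396,158). Next I'll enlarge these.

```bash
python3 - <<'E'
from h import *
t=cv2.imread("pics/top0.png");s=cv2.imread("pics/scene0.png")
def c(im,x,y,w=32,k=6): return cv2.resize(im[y-w:y+w,x-w:x+w],None,fx=k*32/w*0.66,fy=k*32/w*0.66,interpolation=cv2.INTER_CUBIC)
a=[c(t,228,257),c(t,325,212),c(t,430,185)];b=[c(s,335,124),c(s,296,196),c(s,208,300)]
im=np.vstack([np.hstack(a),np.hstack(b)]);print(im.shape);cv2.imwrite("pics/m1.png",im)
E
```

```text
(506, 759, 3)
```

View pics/m1.png

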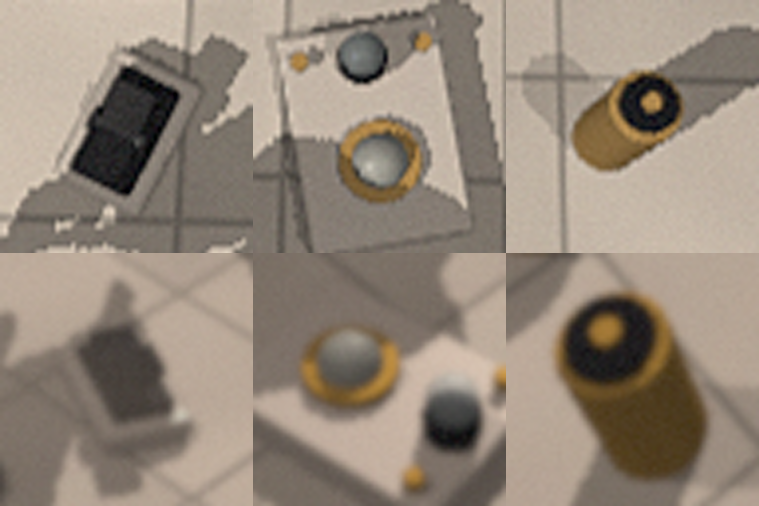

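Top view: the cap is centred at about (434.5,179), the dome at (325.7,220.5), and the housing centre at (227.6,258) with its long axis running lower left to upper right. I can't tell which end of the rocker is raised, so I'll need the wrist view for that.

```bash
python3 - <<'E'
from h import *
np.set_printoptions(precision=4,suppress=True)
T=eyes.camera_model("top");S=eyes.camera_model("scene")
def both(n,a,b):
    p=cross(ray(T,*a),ray(S,*b)); print(n,p,"res",proj(T,p)-a,proj(S,p)-b)
both("cap",(434.5,178.8),(202.3,290)); both("dome",(325.7,220.5),(288.6,189.8))
t=cv2.imread("pics/top0.png");s=cv2.imread("pics/scene0.png")
def cen(im,lo,hi,box):
    x0,y0,x1,y1=box;h=cv2.cvtColor(im[y0:y1,x0:x1],cv2.COLOR_BGR2HSV);m=cv2.inRange(h,lo,hi)
    n,l,st,c=cv2.connectedComponentsWithStats(m);i=1+st[1:,4].argmax();cs=np.argwhere(l==i)
    pts=cs[:,::-1].astype(np.float32); hull=cv2.convexHull(pts);M=cv2.moments(hull); r=cv2.minAreaRect(pts)
    return np.array([M["m10"]/M["m00"]+x0,M["m01"]/M["m00"]+y0]),r,st[i],(cv2.boxPoints(r)+[x0,y0])
br=((8,110,60),(30,255,255))
a=cen(t,*br,(300,195,350,240));b=cen(s,*br,(270,175,305,207));print(a[2],b[2]);both("collar",a[0],b[0])
mt=((5,70,60),(25,255,255));a=cen(t,*mt,(195,165,245,215));b=cen(s,*mt,(370,140,420,178));print(a[2],b[2]);both("mat",a[0],b[0])
bl=((0,0,0),(180,255,45))
a=cen(t,*bl,(208,235,248,280));b=cen(s,(0,0,0),(180,255,75),(318,105,352,142));print(a[2],b[2]);both("housing",a[0],b[0])
print(np.array([onz(T,*p,.03) for p in a[3]]))
a=cen(t,(0,0,0),(180,160,60),(420,165,450,195));b=cen(s,(0,0,0),(180,160,60),(185,272,225,305));print(a[0],a[2],b[0],b[2]);both("cap",a[0],b[0])
for n,p,z in[("lamp",(319.8,194),.05),("tin",(419,237),.05),("lens",(280,266),.01),("weight",(362,261),.03),("colA",(374,215),.01),("colB",(261,140),.01)]: print(n,onz(T,*p,z))
both("lamp",(319.8,194.5),(314.5,203))
E
```

```text
cap [ 0.6415 -0.2961  0.0992] res [-0.3983 -0.1768] [-0.6852  0.1241]
dome [ 0.5383 -0.0255  0.0404] res [-0.6163 -0.4502] [-0.9006  0.1323]
[ 15  15  20  21 173] [  6  10  25  18 180]
collar [ 0.5392 -0.0249  0.03  ] res [0.1254 0.0905] [ 0.1824 -0.0281]
[   7    8   37   36 1024] [  6   4  40  29 910]
mat [0.6184 0.2639 0.0007] res [0.0308 0.031 ] [ 0.0469 -0.0099]
[  6   7  27  32 343] [  6   6  21  23 269]
housing [0.4364 0.2264 0.0272] res [-0.0127 -0.0108] [-0.016   0.0031]
[[0.4129 0.261  0.03  ]
 [0.4804 0.232  0.03  ]
 [0.4616 0.1913 0.03  ]
 [0.3946 0.2207 0.03  ]]
[433.9425 178.754 ] [  7   7  15  14 126] [201.6943 289.8605] [  6   8  22  21 280]
cap [ 0.6412 -0.2958  0.0992] res [0.0076 0.0034] [ 0.0131 -0.0024]
lamp [ 0.6054 -0.0102  0.05  ]
tin [ 0.4986 -0.2675  0.05  ]
lens [0.4179 0.0901 0.01  ]
weight [ 0.435  -0.1233  0.03  ]
colA [ 0.5592 -0.1581  0.01  ]
colB [0.7637 0.157  0.01  ]
lamp [ 0.6058 -0.0098  0.0432] res [-0.186  -0.1469] [-0.2906  0.047 ]
```

View pics/wrist0.png

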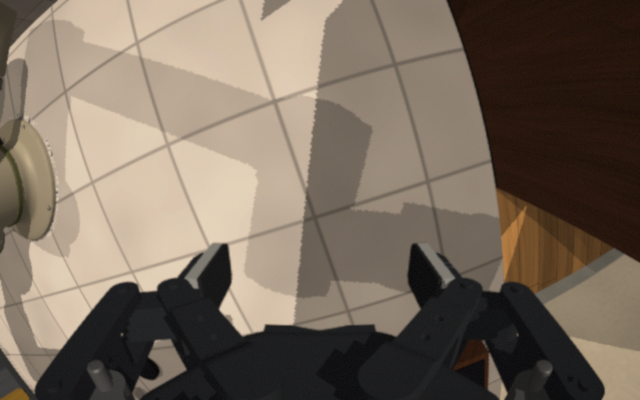

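Everything is located roughly: canister (0.641,-0.296), dome (0.539,-0.025), mat (0.618,0.264), switch (0.437,0.226) with its long axis at about -23° or 157°. The wrist view only shows the empty floor and the open fingers. Next I'll look at the switch from above.

Call:
arm_command:
  rows: "0.5 -27 -13.3 0 0 0 0;1 -27 -13.3 0 0 0 0;1 -27 -13.3 0 0 0 0;1 -27 -13.3 0 0 0 0;1 -27 -13.3 0 0 0 0"
  squeeze: 30

```text
time_s: 0.57
position: [0.2796, 0.4162, 0.2482]
tool_rot: [[-0.95, 0.311, -0.0], [0.311, 0.95, -0.0], [0.0, -0.0, -1.0]]
ft_force: [0.0, 0.3, 0.6]
grip_width: 0.0256
```

Call:
arm_command:
  rows: "1 -27 -13.3 0 0 0 0;1 -27 -13.3 0 0 0 0;1 -27 -13.3 0 0 0 0;1 -27 -13.3 0 0 0 0;1 -27 -13.3 0 0 0 0"

```text
time_s: 0.98
position: [0.3872, 0.3109, 0.2482]
tool_rot: [[-0.95, 0.312, -0.0], [0.312, 0.95, -0.0], [0.0, -0.0, -1.0]]
ft_force: [0.4, 0.4, -0.5]
grip_width: 0.0001
```

Call:
arm_command:
  rows: "1 -27 -13.3 0 0 0 0;1 -27 -13.3 0 0 0 0;1 -27 -13.3 0 0 0 0;1 -27 -13.3 0 0 0 0;1 -27 -13.3 0 0 0 0"

```text
time_s: 1.4
position: [0.4948, 0.2056, 0.2481]
tool_rot: [[-0.95, 0.312, -0.001], [0.312, 0.95, -0.0], [0.001, -0.0, -1.0]]
ft_force: [0.7, 0.2, 0.2]
grip_width: -0.0
```

```bash
python3 - <<'E'
from h import *
np.set_printoptions(precision=4,suppress=True)
m=eyes.camera_model("wrist"); im=save("wrist","pics/w1.png"); print(readout.observe()["position"])
p=proj(m,[.437,.226,.03],True); print(p, proj(m,[.437,.226,.0],True))
x,y=p.astype(int); x0=max(x-70,0);y0=max(y-70,0)
c=im[y0:y+70,x0:x+70,::-1]; print(x0,y0); cv2.imwrite("pics/w1c.png",cv2.resize(c,None,fx=4,fy=4,interpolation=cv2.INTER_CUBIC)); np.savez("w1.npz",**m)
E
```

```text
[0.4983 0.2024 0.2478]
[320.7646 120.9495] [320.6411 120.6507]
250 50
```

View pics/w1c.png

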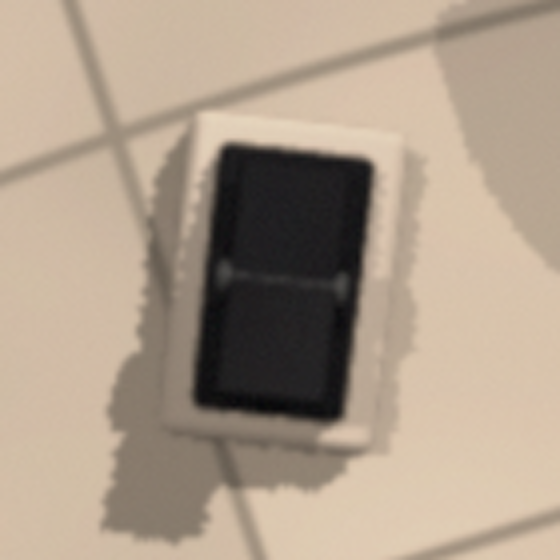

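In this crop the housing is centred near (285,282), and its axis is pivot-aligned at row 280. The shadow bump at lower left and the shaded lower rim suggest the lower end (towards tool -x) is the raised one. I'll check that with shadow geometry.

```bash
python3 - <<'E'
from h import *
np.set_printoptions(precision=4,suppress=True)
m=dict(np.load("w1.npz"));T=eyes.camera_model("top")
W=lambda u,v,z:onz(m,250+u/4,50+v/4,z,True)
tip=onz(T,464,164,0)  # canister shadow far end
k=(tip[:2]-[.641,-.296]); k=k/np.linalg.norm(k)*(np.linalg.norm(k)-.022)/.1; print("shadow per m",k)
print("shadow bump far corners",W(105,525,0),W(205,535,0))
c=.25*(W(222,145,.028)+W(370,158,.028)+W(340,417,.028)+W(197,405,.028)); a=(W(222,145,.028)+W(370,158,.028)-W(340,417,.028)-W(197,405,.028))
ang=np.degrees(np.arctan2(a[1],a[0])); print("centre",c,ang, "len",np.linalg.norm(a)/2)
cb=.25*(W(198,112,.018)+W(405,135,.018)+W(370,452,.018)+W(163,428,.018));print("base centre",cb)
pv=.5*(W(222,270,.043)+W(343,283,.043));print("pivot",pv)
for s in(1,-1):
  e=pv[:2]+s*.03*a[:2]/np.linalg.norm(a[:2]); print(s,"end",e,"shadow",e+k*.055, "img",(proj(m,np.r_[e+k*.055,0],True)-[250,50])*4)
E
```

```text
shadow per m [ 0.5861 -0.9797]
shadow bump far corners [0.4903 0.1506 0.    ] [0.5031 0.1791 0.    ]
centre [0.4362 0.226  0.028 ] 155.88189681689624 len 0.0732342862524973
base centre [0.4365 0.2265 0.018 ]
pivot [0.4349 0.2265 0.043 ]
1 end [0.4075 0.2387] shadow [0.4397 0.1849] img [155.4789 334.417 ]
-1 end [0.4623 0.2142] shadow [0.4945 0.1603] img [138.7543 527.7931]
```

The bump matches the -1 end, so the raised end is at (0.4625,0.214). I'll go above it and turn the fingers so their narrow side lies across the rocker.

Call:
arm_command:
  rows: "1 19 0 0 0 0 0;1 18.6 0 0 0 0 0;1 0 0 0 0 0 6.85;1 0 0 0 0 0 6.85;1 0 0 0 0 0 6.85"

```text
time_s: 1.87
position: [0.4578, 0.2188, 0.2482]
tool_rot: [[-0.777, 0.63, -0.0], [0.63, 0.777, -0.0], [0.0, -0.0, -1.0]]
ft_force: [0.3, -1.0, 0.2]
grip_width: 0.0001
```

Call:
arm_command:
  rows: "1 0 0 20 0 0 6.85;1 0 0 20 0 0 6.85;1 0 0 20 0 0 6.85;1 0 0 20 0 0 6.85;1 0 0 20 0 0 6.85"

```text
time_s: 2.28
position: [0.4579, 0.2187, 0.1473]
tool_rot: [[-0.288, 0.958, -0.0], [0.958, 0.288, -0.0], [0.0, -0.0, -1.0]]
ft_force: [0.6, 0.1, 0.2]
grip_width: -0.0002
```

Call:
arm_command:
  rows: "1 0 0 10 0 0 6.85;1 0 0 10 0 0 6.85;1 0 0 10 0 0 6.85;1 0 0 10 0 0 6.85;1 0 0 10 0 0 6.85"

```text
time_s: 2.7
position: [0.4581, 0.2187, 0.0977]
tool_rot: [[0.301, 0.954, -0.0], [0.954, -0.301, -0.0], [-0.0, -0.0, -1.0]]
ft_force: [-0.1, 0.3, -0.1]
grip_width: 0.0001
```

Call:
arm_command:
  rows: "1 0 0 0 0 0 6.85;1 0 0 0 0 0 0;1 0 0 0 0 0 0"

```text
time_s: 2.95
position: [0.4582, 0.2187, 0.0983]
tool_rot: [[0.404, 0.915, -0.0], [0.915, -0.404, -0.0], [-0.0, -0.0, -1.0]]
ft_force: [0.2, -0.3, 0.6]
grip_width: 0.0001
```

Call:
arm_command:
  rows: "1 -2.6 5.8 0 0 0 0;1 0 0 8 0 0 0;1 0 0 8 0 0 0;1 0 0 6 0 0 0;1 0 0 5 0 0 0"

```text
time_s: 3.37
position: [0.4622, 0.2138, 0.0702]
tool_rot: [[0.407, 0.913, -0.001], [0.913, -0.407, -0.0], [-0.001, -0.001, -1.0]]
ft_force: [-0.5, 0.1, 1.0]
grip_width: -0.0
```

Call:
arm_command:
  rows: "1 0 0 5 0 0 0;1 0 0 4 0 0 0;1 0 0 3 0 0 0;1 0 0 2 0 0 0;1 0 0 0 0 0 0"

```text
time_s: 3.78
position: [0.4629, 0.2139, 0.0574]
tool_rot: [[0.407, 0.913, 0.001], [0.913, -0.407, 0.0], [0.0, 0.001, -1.0]]
ft_force: [1.4, -1.9, 1.8]
grip_width: 0.0002
```

Light contact so far. I'll keep going until the stop takes up force.

Call:
arm_command:
  rows: "1 0 0 1.5 0 0 0;1 0 0 0 0 0 0"

```text
time_s: 3.95
position: [0.4629, 0.2139, 0.057]
tool_rot: [[0.407, 0.913, 0.002], [0.913, -0.407, 0.0], [0.001, 0.002, -1.0]]
ft_force: [-1.6, -2.0, 14.1]
grip_width: -0.0
```

Call:
arm_command:
  rows: "1 0 0 1 0 0 0;1 0 0 0 0 0 0;1 0 0 0 0 0 0"

```text
time_s: 4.2
position: [0.463, 0.2139, 0.0567]
tool_rot: [[0.407, 0.913, 0.003], [0.913, -0.407, 0.0], [0.001, 0.002, -1.0]]
ft_force: [-3.3, -2.5, 21.3]
grip_width: -0.0001
```

The stop came at tip height about 39.7 mm with 21 N, which matches fully on. Now I'll raise, look back at the rocker in passing, and carry on to the canister.

Call:
arm_command:
  rows: "1 0 0 -38 0 0 0;1 0 0 -38 0 0 0;1 0 0 -38 0 0 0;1 0 0 -38 0 0 0;1 0 0 -38 0 0 0"

```text
time_s: 4.62
position: [0.4617, 0.2139, 0.2466]
tool_rot: [[0.407, 0.913, -0.001], [0.913, -0.407, 0.0], [-0.0, -0.001, -1.0]]
ft_force: [0.9, 0.6, -0.8]
grip_width: -0.0005
```

Call:
arm_command:
  rows: "0.5 -26.6 21.8 0 0 0 0;0 -26.6 21.8 0 0 0 0"

```text
time_s: 4.78
position: [0.4807, 0.1479, 0.2469]
tool_rot: [[0.404, 0.915, 0.004], [0.915, -0.404, 0.001], [0.002, 0.004, -1.0]]
ft_force: [0.7, -0.3, -0.6]
grip_width: 0.0231
```

```bash
python3 - <<'E'
from h import *
m=eyes.camera_model("wrist"); im=save("wrist","pics/w2.png"); print(readout.observe()["position"])
x,y=proj(m,[.437,.226,.03],True).astype(int); print(x,y)
x0=max(x-60,0);y0=max(y-60,0); cv2.imwrite("pics/w2c.png",cv2.resize(im[y0:y+60,x0:x+60,::-1],None,fx=4,fy=4,interpolation=cv2.INTER_CUBIC))
E
```

```text
[0.48221376 0.14244688 0.24552174]
254 129
```

Call:
arm_command:
  rows: "0 -26.6 21.8 0 0 0 0;0 -26.6 21.8 0 0 0 0;0 -26.6 21.8 0 0 0 0;0 -26.6 21.8 0 0 0 0;0 -26.6 21.8 0 0 0 0"

```text
time_s: 5.25
position: [0.5258, -0.0198, 0.2445]
tool_rot: [[0.407, 0.913, -0.001], [0.913, -0.407, 0.001], [0.0, -0.001, -1.0]]
ft_force: [0.5, 0.2, -0.1]
grip_width: 0.0855
```

Call:
arm_command:
  rows: "0 -26.6 21.8 0 0 0 0;0 -26.6 21.8 0 0 0 0;0 -26.6 21.8 0 0 0 0;0 -26.6 21.8 0 0 0 0;0 -26.6 21.8 0 0 0 0"

```text
time_s: 5.67
position: [0.5712, -0.1857, 0.2444]
tool_rot: [[0.408, 0.913, -0.001], [0.913, -0.408, 0.001], [0.0, -0.001, -1.0]]
ft_force: [0.1, 0.4, 0.8]
grip_width: 0.0853
```

View pics/w2c.png

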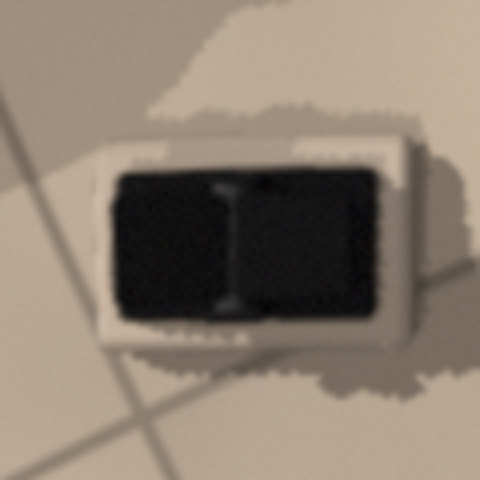

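The housing spans (112-380, 170-320). The long shadow bump that used to sit beyond the right end is gone, so the pushed end is down. I'll continue to the canister and take two wrist looks.

Call:
arm_command:
  rows: "0 -26.6 21.8 0 0 0 0;0 -26.6 21.8 0 0 0 0;0 -26.6 21.8 0 0 0 0;0 0 0 0 0 0 0;0 0 0 0 0 0 0"

```text
time_s: 6.08
position: [0.5983, -0.285, 0.2433]
tool_rot: [[0.409, 0.912, -0.002], [0.912, -0.409, 0.002], [0.001, -0.002, -1.0]]
ft_force: [0.1, -0.0, -0.9]
grip_width: 0.085
```

```bash
python3 - <<'E'
from h import *
m=eyes.camera_model("wrist"); im=save("wrist","pics/w3.png"); print(readout.observe()["position"]); np.savez("w3.npz",**m)
print(proj(m,[.641,-.296,.1],True),proj(m,[.641,-.296,0],True))
E
```

```text
[ 0.59829751 -0.28371094  0.24392345]
[367.99751648 182.96528349] [355.52387742 165.61454325]
```

Call:
arm_command:
  rows: "0 -26.6 21.8 0 0 0 0;0 -26.6 21.8 0 0 0 0;0 0 0 0 0 0 0;0 0 0 0 0 0 0"

```text
time_s: 6.47
position: [0.6166, -0.35, 0.244]
tool_rot: [[0.408, 0.913, -0.001], [0.913, -0.408, 0.001], [0.001, -0.001, -1.0]]
ft_force: [-0.2, 0.8, -0.1]
grip_width: 0.0854
```

```bash
python3 - <<'E'
from h import *
m=eyes.camera_model("wrist"); im=save("wrist","pics/w4.png"); print(readout.observe()["position"]); np.savez("w4.npz",**m)
print(proj(m,[.641,-.296,.1],True),proj(m,[.641,-.296,0],True))
a=cv2.imread("pics/w3.png");b=im[:,:,::-1]
cv2.imwrite("pics/w34.png",np.hstack([a[:,:],b])[:, :] if 0 else cv2.resize(np.vstack([a[:300,120:520],b[:300,120:520]]),(800,1200))[::2,::1][:600])
E
```

```text
[ 0.61672032 -0.34893742  0.24459615]
[319.56779724 124.27001347] [319.58163049 122.42923981]
```

```bash
python3 - <<'E'
from h import *
np.set_printoptions(precision=4,suppress=True)
A=[]
out=[]
for n,p in(("w3",(368,183)),("w4",(320,124))):
    im=cv2.imread(f"pics/{n}.png"); x0,y0=p[0]-60,p[1]-60
    c=im[y0:y0+120,x0:x0+120]; h=cv2.cvtColor(c,cv2.COLOR_BGR2HSV)
    k=cv2.inRange(h,(0,0,0),(180,255,60)); nn,l,st,ce=cv2.connectedComponentsWithStats(k)
    i=min([j for j in range(1,nn) if st[j,4]>150],key=lambda j:np.hypot(*(ce[j]-60)))
    pts=np.argwhere(l==i)[:,::-1].astype(np.int32); hu=cv2.convexHull(pts); e=cv2.fitEllipse(hu); print(n,st[i],e)
    c=cv2.resize(c,None,fx=3,fy=3); cv2.ellipse(c,((e[0][0]*3+1.5,e[0][1]*3+1.5),(e[1][0]*3,e[1][1]*3),e[2]),(0,255,0),1); out.append(c)
    A.append((dict(np.load(n+".npz")),(e[0][0]+x0,e[0][1]+y0)))
p=cross(ray(A[0][0],*A[0][1],True),ray(A[1][0],*A[1][1],True));print(p)
for m,u in A: print(onz(m,*u,.102,True),proj(m,p,True)-u)
cv2.imwrite("pics/w34.png",np.hstack(out))
E
```

```text
w3 [  40   40   40   41 1051] ((59.097415924072266, 59.94554901123047), (39.70116424560547, 39.83723449707031), 61.50004196166992)
w4 [  39   41   41   41 1142] ((58.934391021728516, 60.76712417602539), (41.04703903198242, 41.80251693725586), 99.88323211669922)
[ 0.6403 -0.2962  0.0979]
[ 0.6401 -0.2951  0.102 ] [-0.0332  0.0268]
[ 0.6403 -0.2961  0.102 ] [ 0.0342 -0.0282]
```

View pics/w34.png

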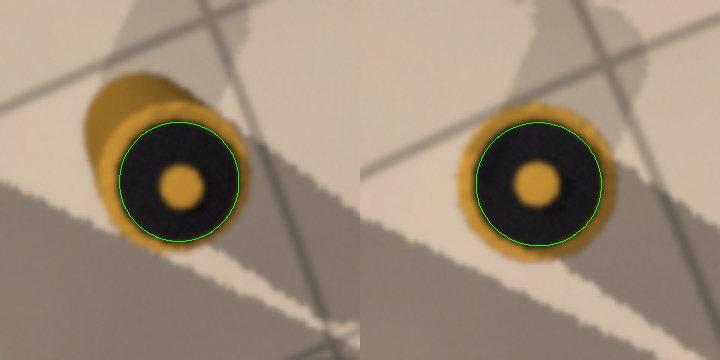

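The cap circles are fitted well (blob centres near (179,181) left and (539,184) right), which puts the canister at (0.640,-0.296) with its top at about 0.10 m, agreeing with the text. Going in to grasp.

Call:
arm_command:
  rows: "0 29 0 0 0 0 0;0 29 0 0 0 0 0;0 0 0 30 0 0 0;0 0 0 30 0 0 0;0 0 0 30 0 0 0"

```text
time_s: 6.93
position: [0.6405, -0.2942, 0.1551]
tool_rot: [[0.405, 0.914, 0.001], [0.914, -0.405, -0.001], [-0.0, 0.002, -1.0]]
ft_force: [-0.1, -0.4, -0.8]
grip_width: 0.0852
```

Call:
arm_command:
  rows: "0 0 0 25 0 0 0;0 0 0 20 0 0 0;0 0 0 17 0 0 0;0 0 0 15 0 0 0;0 0 0 0 0 0 0"

```text
time_s: 7.35
position: [0.6391, -0.2944, 0.0752]
tool_rot: [[0.406, 0.914, -0.005], [0.914, -0.406, 0.003], [0.001, -0.006, -1.0]]
ft_force: [0.8, 0.4, -0.8]
grip_width: 0.0854
```

Call:
arm_command:
  rows: "0.2 0 0 -2 0 0 0;0.3 0 0 0 0 0 0;0.4 0 0 0 0 0 0;0.45 0 0 0 0 0 0;0.5 0 0 0 0 0 0"
  squeeze: 50

```text
time_s: 7.77
position: [0.6406, -0.2971, 0.0819]
tool_rot: [[0.407, 0.913, 0.002], [0.913, -0.407, -0.001], [-0.0, 0.002, -1.0]]
ft_force: [-1.8, 2.0, 6.9]
grip_width: 0.0467
```

Call:
arm_command:
  rows: "0.6 0 0 0 0 0 0;0.8 0 0 0 0 0 0;1 0 0 0 0 0 0;1 0 0 0 0 0 0;1 0 0 0 0 0 0"

```text
time_s: 8.18
position: [0.6406, -0.2971, 0.0819]
tool_rot: [[0.407, 0.913, 0.002], [0.913, -0.407, -0.001], [-0.0, 0.002, -1.0]]
ft_force: [-2.5, 1.9, 6.7]
grip_width: 0.0463
```

Call:
arm_command:
  rows: "1 0 0 -10 0 0 0;1 0 0 -25 0 0 0;1 0 0 -30 0 0 0;1 0 0 -30 0 0 0;1 0 0 -15 0 0 0"

```text
time_s: 8.6
position: [0.6409, -0.2975, 0.1947]
tool_rot: [[0.408, 0.913, 0.005], [0.913, -0.408, -0.003], [-0.001, 0.005, -1.0]]
ft_force: [0.6, -0.3, -2.3]
grip_width: 0.0466
```

Call:
arm_command:
  rows: "1 10 -14 0 0 0 0;1 18 -25 0 0 0 0;1 20 -28 0 0 0 0;1 20 -28 0 0 0 0;1 20 -28 0 0 0 0"

```text
time_s: 9.02
position: [0.5626, -0.1653, 0.1902]
tool_rot: [[0.408, 0.913, 0.0], [0.913, -0.408, 0.0], [0.0, -0.0, -1.0]]
ft_force: [0.4, 0.6, -3.3]
grip_width: 0.0468
```

Call:
arm_command:
  rows: "1 20 -28 0 0 0 0;1 20 -28 0 0 0 0;1 13 -16 0 0 0 0;1 6 -8 0 0 0 0;1 0 0 0 0 0 0"

```text
time_s: 9.43
position: [0.5141, -0.0787, 0.1906]
tool_rot: [[0.406, 0.914, 0.0], [0.914, -0.406, 0.0], [0.0, 0.0, -1.0]]
ft_force: [1.1, -0.1, -3.2]
grip_width: 0.0467
```

```bash
python3 - <<'E'
from h import *
np.set_printoptions(precision=4,suppress=True)
m=eyes.camera_model("wrist"); im=save("wrist","pics/w5.png"); print(readout.observe()); np.savez("w5.npz",**m)
for q in([.539,-.025,.034],[.605,-.01,.05]): print(proj(m,q,True))
E
```

```text
{'time_s': 9.4833, 'q': array([-21.8543,  21.8449,  84.5077,  -0.015 ,  73.578 ,   2.1437]), 'qvel': array([-1.4774,  1.4983, -1.8166, -0.2551, -0.151 , -0.3851]), 'joint_efforts': array([  1.5102, -45.715 , -21.1721,   0.111 ,   0.1197,   0.0978]), 'position': array([ 0.515 , -0.08  ,  0.1905]), 'tool_rot': array([[ 0.4066,  0.9136,  0.001 ],
       [ 0.9136, -0.4066, -0.0007],
       [-0.0002,  0.0012, -1.    ]]), 'ft_force': array([-0.1929, -0.7257, -3.4378]), 'wrist_torque': array([-0.0482, -0.0204,  0.0226]), 'grip_width': 0.04646386196523728}
[320.1765 123.9393]
[383.4812  79.1787]
```

View pics/w5.png

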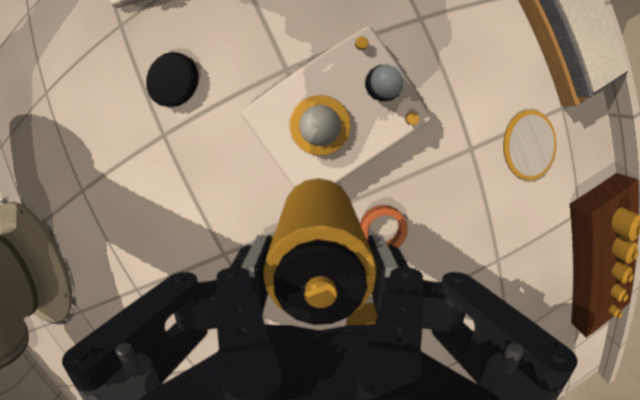

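The canister is held upright: cap at (320,283), base near (319,185). Collar and dome are at about (320,125), next to where I projected them. I'll refine both.

```bash
python3 - <<'E'
from h import *
np.set_printoptions(precision=4,suppress=True)
m=dict(np.load("w5.npz"));im=cv2.imread("pics/w5.png");h=cv2.cvtColor(im,cv2.COLOR_BGR2HSV)
def hull(mask,box):
    x0,y0,x1,y1=box;n,l,st,c=cv2.connectedComponentsWithStats(mask[y0:y1,x0:x1]);i=1+st[1:,4].argmax()
    hu=cv2.convexHull(np.argwhere(l==i)[:,::-1].astype(np.int32));e=cv2.fitEllipse(hu);print(st[i],e[1]);return e[0][0]+x0,e[0][1]+y0
br=cv2.inRange(h,(8,120,60),(30,255,255))
c=hull(br,(280,85,360,165));print("collar",c,onz(m,*c,.036,True))
g=cv2.inRange(h,(0,0,40),(180,90,175))
d=hull(g&~br,(300,103,342,147));print("dome",d,onz(m,*d,.036,True))
# triangulate collar with top view (contrast: 324.3,216ish)
T=eyes.camera_model("top");t=cv2.imread("pics/top0.png");bt=cv2.inRange(cv2.cvtColor(t,cv2.COLOR_BGR2HSV),(8,110,60),(30,255,255))
ct=hull(bt,(300,195,350,240));print("tri",cross(ray(m,*c,True),ray(T,*ct)))
k=cv2.inRange(h,(0,0,0),(180,255,255))
cap=(320,283);P=readout.observe()
q=onz(m,*cap,.1905-.0819+.1,True);v=q-P["position"];print("cap off tool",P["tool_rot"].T@v)
for z in(.036,):
  pass
print(proj(m,P["position"]+P["tool_rot"]@[0.001,0,.0819],True))
E
```

```text
[  10   10   61   60 1526] (59.82295227050781, 60.690616607666016)
collar (319.76947021484375, 124.80409622192383) [ 0.5384 -0.0255  0.036 ]
[   0    2   41   41 1160] (39.946468353271484, 40.64860534667969)
dome (319.5853099822998, 124.96206092834473) [ 0.5382 -0.0256  0.036 ]
[ 15  15  20  21 173] (20.185583114624023, 20.506990432739258)
tri [ 0.5384 -0.025   0.0376]
cap off tool [ 0.0022 -0.0009 -0.0181]
[321.1418 211.3265]
```

Call:
arm_command:
  rows: "1 15 0 0 0 0 0;1 20 -0.5 0 0 0 0;1 15 -0.5 0 0 0 0;1 7.5 0 0 0 0 0;1 0 0 10 0 0 0"

```text
time_s: 9.9
position: [0.5393, -0.0274, 0.1811]
tool_rot: [[0.407, 0.913, 0.004], [0.913, -0.407, -0.001], [0.001, 0.004, -1.0]]
ft_force: [0.5, -1.1, -2.9]
grip_width: 0.0467
```

Call:
arm_command:
  rows: "1 0 0 15 0 0 0;1 0 0 12 0 0 0;1 0 0 8 0 0 0;1 0 0 5 0 0 0;1 0 0 0 0 0 0"

```text
time_s: 10.32
position: [0.5374, -0.0279, 0.139]
tool_rot: [[0.408, 0.913, -0.001], [0.913, -0.408, 0.0], [-0.0, -0.001, -1.0]]
ft_force: [-1.0, 0.3, -3.4]
grip_width: 0.047
```

Call:
arm_command:
  rows: "1 0.8 0 4 0 0 0;1 0 0 4 0 0 0;1 0 0 4 0 0 0;1 0 0 3 0 0 0;1 0 0 0 0 0 0"

```text
time_s: 10.73
position: [0.5384, -0.0268, 0.1252]
tool_rot: [[0.408, 0.913, 0.002], [0.913, -0.408, -0.001], [0.0, 0.002, -1.0]]
ft_force: [0.5, -0.1, 5.0]
grip_width: 0.0463
```

Call:
arm_command:
  rows: "1 0 0 1.5 0 0 0;1 0 0 0 0 0 0"

```text
time_s: 10.9
position: [0.5383, -0.0268, 0.124]
tool_rot: [[0.408, 0.913, 0.002], [0.913, -0.408, -0.001], [0.0, 0.002, -1.0]]
ft_force: [2.0, -0.6, 5.4]
grip_width: 0.0467
```

Call:
arm_command:
  rows: "1 0 0 1.5 0 0 0;1 0 0 0 0 0 0"

```text
time_s: 11.07
position: [0.5383, -0.0268, 0.1225]
tool_rot: [[0.408, 0.913, 0.002], [0.913, -0.408, -0.001], [0.0, 0.002, -1.0]]
ft_force: [1.1, -0.9, 6.0]
grip_width: 0.047
```

Call:
arm_command:
  rows: "1 0 0 1.5 0 0 0;1 0 0 0 0 0 0"

```text
time_s: 11.23
position: [0.5385, -0.0267, 0.1221]
tool_rot: [[0.407, 0.913, 0.003], [0.913, -0.407, -0.001], [0.0, 0.003, -1.0]]
ft_force: [-0.9, 0.7, 14.8]
grip_width: 0.0466
```

The stop was reached at 0.122 m and the force has jumped. Holding for two seconds.

Call:
arm_command:
  rows: "1 0 0 0.3 0 0 0;1 0 0 0 0 0 0;1 0 0 0 0 0 0;1 0 0 0 0 0 0;1 0 0 0 0 0 0"

```text
time_s: 11.65
position: [0.5384, -0.0267, 0.1221]
tool_rot: [[0.407, 0.913, 0.003], [0.913, -0.407, -0.001], [0.0, 0.003, -1.0]]
ft_force: [-1.0, -0.5, 16.7]
grip_width: 0.0465
```

Call:
arm_command:
  rows: "1 0 0 0 0 0 0;1 0 0 0 0 0 0;1 0 0 0 0 0 0;1 0 0 0 0 0 0;1 0 0 0 0 0 0"

```text
time_s: 12.07
position: [0.5385, -0.0267, 0.1221]
tool_rot: [[0.407, 0.913, 0.003], [0.913, -0.407, -0.001], [0.0, 0.004, -1.0]]
ft_force: [-2.0, 0.8, 16.0]
grip_width: 0.0469
```

Call:
arm_command:
  rows: "1 0 0 0 0 0 0;1 0 0 0 0 0 0;1 0 0 0 0 0 0;1 0 0 0 0 0 0;1 0 0 0 0 0 0"

```text
time_s: 12.48
position: [0.5385, -0.0267, 0.1221]
tool_rot: [[0.407, 0.913, 0.003], [0.913, -0.407, -0.001], [0.001, 0.004, -1.0]]
ft_force: [-1.9, -0.2, 17.2]
grip_width: 0.0466
```

```bash
python3 - <<'E'
from h import *
im=save("wrist","pics/w6.png");s=save("scene","pics/s6.png");t=save("top","pics/t6.png")
f=lambda i,x,y,w=40:cv2.resize(i[max(y-w,0):y+w,x-w:x+w,::-1],(266,266),interpolation=cv2.INTER_CUBIC)
cv2.imwrite("pics/m6.png",np.vstack([np.hstack([cv2.resize(im[60:360,170:470,::-1],(266,266)),f(s,290,180),f(s,335,124,32)]),np.hstack([f(t,325,215),f(t,228,257,32),f(t,221,190)])]))
E
```

```text
(no output)
```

View pics/m6.png

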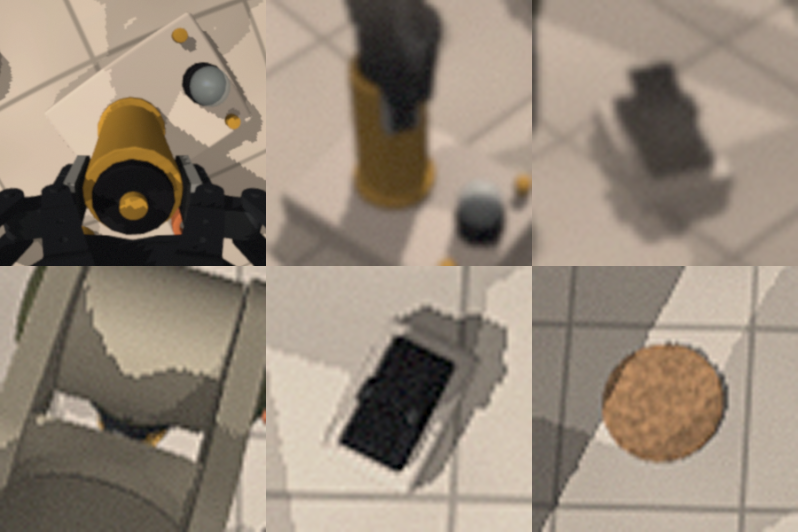

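Call:
arm_command:
  rows: "1 0 0 0 0 0 0;1 0 0 0 0 0 0;1 0 0 0 0 0 0;1 0 0 0 0 0 0;1 0 0 0 0 0 0"

```text
time_s: 13.05
position: [0.5384, -0.0267, 0.1221]
tool_rot: [[0.407, 0.913, 0.003], [0.913, -0.407, -0.001], [0.0, 0.003, -1.0]]
ft_force: [-2.3, 0.4, 15.8]
grip_width: 0.0467
```

Call:
arm_command:
  rows: "1 0 0 0 0 0 0;1 0 0 0 0 0 0;1 0 0 0 0 0 0;1 0 0 0 0 0 0;1 0 0 0 0 0 0"

```text
time_s: 13.47
position: [0.5384, -0.0267, 0.1221]
tool_rot: [[0.407, 0.913, 0.003], [0.913, -0.407, -0.001], [0.0, 0.003, -1.0]]
ft_force: [-2.8, 0.4, 17.1]
grip_width: 0.0465
```

Held for 2.2 s at 16-17 N. The montage shows the canister upright and concentric in the brass collar, and the rocker's opposite end now raised, so the switch is on. The mat is clear. Lifting and moving to the mat.

Call:
arm_command:
  rows: "1 0 0 -8 0 0 0;1 0 0 -10 0 0 0;1 0 0 -20 0 0 0;1 0 0 -20 0 0 0;1 0 0 -17 0 0 0"

```text
time_s: 13.88
position: [0.537, -0.0262, 0.1958]
tool_rot: [[0.407, 0.913, -0.002], [0.913, -0.407, 0.001], [-0.0, -0.002, -1.0]]
ft_force: [0.2, -0.0, -3.1]
grip_width: 0.0465
```

Call:
arm_command:
  rows: "1 12 -2 0 0 0 0;1 24 -4.5 0 0 0 0;1 28 -5.5 0 0 0 0;1 28 -5.5 0 0 0 0;1 28 -5.5 0 0 0 0"

```text
time_s: 14.3
position: [0.5648, 0.0944, 0.1936]
tool_rot: [[0.408, 0.913, -0.004], [0.913, -0.408, 0.0], [-0.001, -0.003, -1.0]]
ft_force: [-0.2, 0.3, -4.2]
grip_width: 0.0465
```

Call:
arm_command:
  rows: "1 28 -5.5 0 0 0 0;1 28 -5.5 0 0 0 0;1 28 -5 0 0 0 0;1 22 -4 0 0 0 0;1 12 -2 0 0 0 0"

```text
time_s: 14.72
position: [0.5927, 0.2123, 0.1933]
tool_rot: [[0.405, 0.914, -0.003], [0.914, -0.405, 0.0], [-0.001, -0.003, -1.0]]
ft_force: [0.0, 0.0, -3.0]
grip_width: 0.0464
```

Call:
arm_command:
  rows: "1 0 0 0 0 0 0;1 0 0 0 0 0 0"

```text
time_s: 14.88
position: [0.593, 0.2093, 0.1939]
tool_rot: [[0.407, 0.914, -0.002], [0.914, -0.407, -0.001], [-0.002, -0.002, -1.0]]
ft_force: [-0.4, -0.8, -3.0]
grip_width: 0.0469
```

```bash
python3 - <<'E'
from h import *
np.set_printoptions(precision=4,suppress=True)
m=eyes.camera_model("wrist"); im=save("wrist","pics/w7.png"); P=readout.observe();print(P["position"],P["ft_force"])
h=cv2.cvtColor(im,cv2.COLOR_RGB2HSV);k=cv2.inRange(h,(5,70,60),(25,255,255))
x,y=proj(m,[.6184,.2639,.004],True).astype(int);print(x,y)
x0,y0=x-75,max(y-75,0);n,l,st,c=cv2.connectedComponentsWithStats(k[y0:y+60,x0:x+75]);i=1+st[1:,4].argmax();print(st[i])
e=cv2.fitEllipse(cv2.convexHull(np.argwhere(l==i)[:,::-1].astype(np.int32)));u=(e[0][0]+x0,e[0][1]+y0);print(e[1],u)
g=onz(m,*u,.004,True);print("mat",g); 
t=cv2.imread("pics/top0.png");
d=g-P["position"];print("shift tool mm",1e3*(P["tool_rot"].T@d))
E
```

```text
[0.5931 0.2085 0.1942] [ 0.2881 -0.6013 -3.4775]
320 121
[  27   29   99   98 7576]
(97.41334533691406, 98.7603530883789) (np.float64(320.6017074584961), np.float64(123.54347229003906))
mat [0.6178 0.2622 0.004 ]
shift tool mm [ 59.3963   0.9581 190.1565]
```

Call:
arm_command:
  rows: "1 15 0.5 0 0 0 0;1 20 0.5 0 0 0 0;1 15 0 10 0 0 0;1 8 0 20 0 0 0;1 0 0 25 0 0 0"

```text
time_s: 15.35
position: [0.6191, 0.2618, 0.1406]
tool_rot: [[0.408, 0.913, 0.003], [0.913, -0.408, 0.001], [0.002, 0.003, -1.0]]
ft_force: [0.0, -1.3, -4.0]
grip_width: 0.0466
```

Call:
arm_command:
  rows: "1 0 0 20 0 0 0;1 0 0 15 0 0 0;1 0 0 8 0 0 0;1 0 0 4 0 0 0;1 0 0 0 0 0 0"

```text
time_s: 15.77
position: [0.6181, 0.2609, 0.0927]
tool_rot: [[0.408, 0.913, -0.001], [0.913, -0.408, -0.0], [-0.001, -0.001, -1.0]]
ft_force: [-0.9, -0.5, -3.3]
grip_width: 0.0464
```

Call:
arm_command:
  rows: "1 0 0 3 0 0 0;1 0 0 2 0 0 0;1 0 0 1 0 0 0;1 0 0 0 0 0 0"

```text
time_s: 16.1
position: [0.6182, 0.2617, 0.0873]
tool_rot: [[0.408, 0.913, 0.0], [0.913, -0.408, 0.0], [0.0, 0.0, -1.0]]
ft_force: [0.8, 0.1, -3.7]
grip_width: 0.0467
```

Call:
arm_command:
  rows: "1 0 0 1 0 0 0;1 0 0 0 0 0 0"

```text
time_s: 16.27
position: [0.6181, 0.2617, 0.0861]
tool_rot: [[0.408, 0.913, 0.0], [0.913, -0.408, 0.0], [0.0, 0.0, -1.0]]
ft_force: [0.1, 0.0, -3.9]
grip_width: 0.0467
```

Call:
arm_command:
  rows: "1 0 0 0.8 0 0 0;1 0 0 0 0 0 0"

```text
time_s: 16.43
position: [0.6182, 0.2618, 0.0859]
tool_rot: [[0.407, 0.913, 0.001], [0.913, -0.407, 0.0], [0.001, 0.001, -1.0]]
ft_force: [-1.6, 0.7, 2.4]
grip_width: 0.0467
```

Call:
arm_command:
  rows: "1 0 0 0.8 0 0 0;1 0 0 0 0 0 0"

```text
time_s: 16.6
position: [0.6183, 0.262, 0.0859]
tool_rot: [[0.407, 0.913, 0.001], [0.913, -0.407, 0.001], [0.001, 0.001, -1.0]]
ft_force: [-4.3, 0.0, 7.4]
grip_width: 0.0467
```

Seated. Easing off and opening.

Call:
arm_command:
  rows: "1 0 0 -0.8 0 0 0;0.4 0 0 0 0 0 0;0.3 0 0 0 0 0 0;0.2 0 0 0 0 0 0;0 0 0 0 0 0 0"

```text
time_s: 17.02
position: [0.6183, 0.2616, 0.0851]
tool_rot: [[0.408, 0.913, 0.0], [0.913, -0.408, -0.0], [0.0, 0.0, -1.0]]
ft_force: [-0.2, -0.4, 0.4]
grip_width: 0.0783
```

Call:
arm_command:
  rows: "0 0 0 0 0 0 0;0 0 0 0 0 0 0;0 0 0 0 0 0 0;0 0 0 -5 0 0 0;0 0 0 -15 0 0 0"

```text
time_s: 17.43
position: [0.6172, 0.2614, 0.1036]
tool_rot: [[0.408, 0.913, -0.004], [0.913, -0.408, -0.001], [-0.003, -0.003, -1.0]]
ft_force: [0.1, -0.4, -1.3]
grip_width: 0.0852
```

Call:
arm_command:
  rows: "0 0 0 -25 0 0 0;0 0 0 -30 0 0 0;0 0 0 -30 0 0 0;0 0 0 -30 0 0 0;0 0 0 -20 0 0 0"

```text
time_s: 17.85
position: [0.6184, 0.2618, 0.2441]
tool_rot: [[0.407, 0.913, 0.004], [0.913, -0.407, 0.001], [0.003, 0.003, -1.0]]
ft_force: [0.4, 0.2, -0.0]
grip_width: 0.0853
```

Call:
arm_command:
  rows: "0 -30 0 0 0 0 0;0 -30 0 0 0 0 0;0 0 0 0 0 0 0;0 0 0 0 0 0 0"

```text
time_s: 18.18
position: [0.5935, 0.206, 0.2411]
tool_rot: [[0.409, 0.913, 0.001], [0.913, -0.409, 0.0], [0.0, 0.001, -1.0]]
ft_force: [0.1, 0.6, 0.2]
grip_width: 0.0851
```

```bash
python3 - <<'E'
from h import *
np.set_printoptions(precision=4,suppress=True)
m=eyes.camera_model("wrist");im=save("wrist","pics/w8.png");s=save("scene","pics/s8.png");t=save("top","pics/t8.png")
P=readout.observe();print(P["time_s"],P["position"],P["ft_force"])
x,y=proj(m,[.618,.263,.1],True).astype(int);x0,y0=x-60,max(0,y-60)
h=cv2.cvtColor(im[y0:y+60,x0:x+60],cv2.COLOR_RGB2HSV);n,l,st,c=cv2.connectedComponentsWithStats(cv2.inRange(h,(0,0,0),(180,255,60)))
i=1+st[1:,4].argmax();e=cv2.fitEllipse(cv2.convexHull(np.argwhere(l==i)[:,::-1].astype(np.int32)));print(e,onz(m,e[0][0]+x0,e[0][1]+y0,.106,True))
f=lambda i,x,y,w=40:cv2.resize(i[max(y-w,0):y+w,x-w:x+w,::-1],(266,266),interpolation=cv2.INTER_CUBIC)
cv2.imwrite("pics/m8.png",np.vstack([np.hstack([f(im,x,max(y,75),75),f(s,396,145),f(s,335,124,32)]),np.hstack([cv2.resize(t[100:300,180:480,::-1],(399,266)),cv2.resize(s[120:330,150:450,::-1],(399,266))])]))
E
```

```text
18.3333 [0.594  0.2075 0.2403] [0.621  0.5134 0.1649]
((60.53980255126953, 60.440059661865234), (42.44453048706055, 43.23805618286133), 83.22596740722656) [0.6176 0.2628 0.106 ]
```

View pics/m8.png

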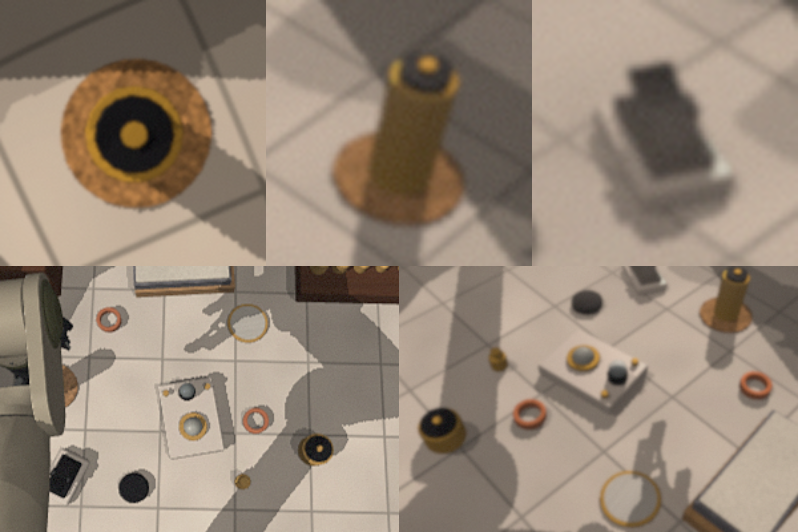

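The canister stands upright in the middle of the mat, with its cap at (0.6176,0.2628) against the mat centre at about (0.618,0.263). The contact is free, the rocker's far end is raised (on), and the bystanders look undisturbed. Handing in.

```bash
python3 -c "
from rig import env; print(env.close_job())"
```

```text
the job is handed in; nothing more can be done
None
```

The job is handed in at about 18 s of robot time, and every step appeared to work; the hand-in itself gives no verdict.

- **Switch:** I pushed the raised rocker end down to its stop. The fingertips stopped at about 39.7 mm with 21 N, and later pictures show the opposite end raised, so it is on. I judged this from height, force and pictures, not from a reading of the joint.
- **Press:** I gripped the canister at about 82 mm above its base and pressed the contact to its stop. It held for about 2.2 s at 16–17 N, with the canister upright and within about 2 mm of centre by my estimate.
- **Placing:** The canister stands upright and released on the cork mat, within about 1 mm of its centre by the wrist camera. The gripper is open and clear of everything.
- **Other things:** The contact looks free and the other loose things look undisturbed; I checked these by eye only.

Three measurements disagreed slightly:
- The first two-view height of the tester's collar read 30 mm against the stated 36 mm; the nearer view gave 37.6 mm.
- The grip width read 46.6 mm on the 48 mm canister.
- The gripper settled about 4 mm higher than expected when it closed.

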